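# Square an acrylic plate into the corner of a gluing jig

## Robot

A 6-joint arm with a two-finger parallel gripper is mounted at the origin on the work surface. World frame = base frame: x ahead of the robot, y to its left, z up, the work surface at z = 0. Lengths are in m, angles in rad, forces in N, time in s.
With the tool pointing down it reaches from about 0.3 to 0.875 m from the base axis. Payload 6.4 kg.
Tool frame: the origin (TCP) lies midway between the tips of the shut fingers; the grasp point (between the pads) lies 19 mm behind it; x points along the fingers, z is the direction in which the jaws open and shut, and the axes are right-handed (so a half turn about x gives the same grasp; the last joint's range is limited). The gripper opens to 88 mm and grips with 3 to 60 N. Pads are 18 mm wide; open, the fingers measure 123 mm over their backs; the gripper's body (75 mm by 187 mm) begins 45 mm behind the grasp point.
Start: joints at [-1.387, 0.181, 1.607, -0, 1.354, -0.206], TCP at [0.219, -0.532, 0.239] pointing down, gripper open.
Joint ranges: [-2.99, 2.99], [-0.89, 2.07], [0.3, 2.58], [-1.14, 4.28], [0, 2.63], [-3.12, 3.12]. Speed limits (rad/s): [2.57, 2.57, 3.01, 3.14, 3.14, 3.14].

## Interface

Orientations are given as a 3x3 rotation matrix whose columns are the frame's x, y, z axes.
In Python, from station import arm gives the robot as it stands.
- The arm moves only by the shell command python3 -m inch 'ROWS' [FORCE]. ROWS is JSON, a list of rows, each a list of 7 numbers: the shift along the tool's x, y, z in cm, then the turn, a rotation vector about the tool's x, y, z in degrees, then the closure, from -1 (fully open) to 1 (shut). In form: [[dx, dy, dz, ax, ay, az, claw], ...]. A call has 1 to 20 rows; each row is the pose to reach, as a shift and turn from the pose commanded when the call began, along the tool's axes at that moment; what a row does not reach only later rows make up. A row lasts 1/10 s, in which the tool goes at most 50 mm and 8.59 degrees, less where a joint would pass 70% of its speed; a pose out of reach is approached as far as the arm can. A call with a gripper value outside its range is refused whole. The fingers move at their own pace and stop on an object; FORCE is the grip in N (left out, the last holds). Time passes only in rows, so rows that repeat a pose let the fingers close. It gives the time, the measured TCP pose, the force and the opening at its end, in the units of the state.
- arm.get_state(): the state, without advancing time (a new reading comes with each control period).
- arm.snapshot(name): name is "scene" or "side" or "wrist"; returns a dict with "img" (420x560x3 uint8, blue, green, red), "fx", "fy", "cx", "cy" (pixels), "world_to_cam" (4x4, takes a point from world to camera coordinates); the wrist camera has in their place "hand_eye" (4x4, takes a point from camera to tool coordinates, whose origin is the TCP and whose axes are the tool frame's). Camera axes: x right, y up, looking along -z (the intrinsics and any distortion apply to the point x, -y, -z); pixel columns grow to the right and rows downward; lengths in m; the calibration is good to about 2 mm. A picture is of the moment at which its call begins: read the wrist's pose just before it. There is no depth.
- arm.hand_in(): hands the job in, once; it reports no verdict.
The state is a dict: "clock": time; "joint_pos": joint angles; "joint_vel": joint speeds; "effort": joint torques, N m; "eef_pos": TCP position; "orientation": TCP orientation; "force": force on the tool from outside, world axes, zero at the start; "torque": the same for the moment, N m; "finger_gap": finger opening in m.
Only numpy, scipy, OpenCV 4.12 (cv2) and the standard library are available. Lean on these libraries where they do the work, as an engineer would, in place of code of your own. Each camera call takes 0.05 s, during which the arm holds its last target. There are 200 camera calls.

## Task

Take the push tool out of its tray and, with the tool and never the fingers, slide the blue acrylic plate flat over the white jig board: first press its long edge against the brass strip of the long rail, then push it along the rail and press its short edge against the brass strip of the short stop, so that it ends flush against both. Each time make it a definite but gentle press of about 8 N, held for half a second; above 15 N the edges chip. Then stand the push tool upright in its tray again and let go, leaving the can, lid, tape roll, vial and amber offcut where they are.

Things in the scene. Friction and masses are not known exactly. Their poses are not given: they have to be found in the camera images.
- jig: White jig board, 280 x 270 x 12 mm (x, y, z), fixed to the bench, up to 17 degrees turned. Origin at the centre of its underside; its top is at z = 12 mm. The rail is near its far (+x) edge, the stop near its left (+y) edge.
- rail: Long fence, 200 mm (y), 16 mm high, axes as the jig's: a dark bar, and before it (-x) an 8 mm thick brass strip on set screws; the strip's flat face is the fence. Origin at jig (85, 0, 12) mm. The setting differs each run and is not reported: the face lies 5 mm before to 5 mm behind the origin (own x -5 to +5), parallel to own y. Strip stays put when pressed. Find it by feel.
- stop: Short fence, 100 mm (x), 16 mm high, axes as the jig's: a dark bar, and before it (-y) an 8 mm thick brass strip on set screws; the strip's flat face is the fence, square to the rail's. Origin at jig (30, 95, 12) mm. The setting is not reported: the face lies 5 mm before to 5 mm behind the origin (own y -5 to +5), parallel to own x. Strip stays put when pressed. Find it by feel.
- rail_pin (a joint): Red round feeler pin in the rail strip's face at rail y = 8 mm, 5 mm over the board: 0 = standing out 4 mm, 0.004 m = pushed in level with the face (plate flush). Spring under 0.1 N, not felt.
- stop_pin (a joint): Red round feeler pin in the stop strip's face at stop x = 10 mm, 5 mm over the board: 0 = standing out 4 mm, 0.004 m = pushed in level with the face (plate flush). Spring under 0.1 N, not felt.
- plate: Blue acrylic plate, 90 x 120 x 10 mm (x, y, z), about 130 g, loose on the board; sliding takes 0.4 to 2 N. Origin at the centre of its underside. Starts 35 to 80 mm short of the rail strip, 25 to 60 mm short of the stop strip, turned up to 12 degrees. Home: long +x edge on the rail strip, short +y edge on the stop strip. Contacts are hard (1 mm at 20 N).
- pusher: Push tool, 160 g, standing upright in its tray: black square foot 44 x 44 x 14 mm high, and a square orange handle 24 x 24 mm rising from the middle of the foot, from 14 to 80 mm height. Origin at the centre of the foot's underside, z up along the handle. All four sides of the foot are alike: flat pushing faces, 22 mm from the axis.
- tray: Green tray of the push tool, 90 x 90 x 12 mm outside, walls and floor 5 mm thick, fixed to the bench. Origin at the centre of its underside; the tool's foot stands on the floor, 5 mm above the origin, anywhere within the walls.
- can: Steel can, 60 mm diameter, 95 mm high, on the bench. Leave alone. Origin at the centre of its underside.
- tape: Yellow tape roll, 90 mm diameter, 24 mm high, lying flat on the bench. Leave alone. Origin at the centre of its underside.
- vial: Green-glass vial, 22 mm diameter, 60 mm high, standing on the jig board near its robot-side left corner. Leave alone. Origin at the centre of its underside.
- offcut: Amber acrylic offcut, 60 x 140 x 10 mm, lying on the bench to the right of the jig. Leave alone. Origin at the centre of its underside.
- lid: Round can lid, 56 mm diameter, 10 mm high, on the bench. Leave alone. Origin at the centre of its underside.
Not all that is in view belongs to the job. Leave any pink look-alike of the tray alone.

How it is judged:
By the outcome, as a careful person would: the job done as asked, in the order asked, and still so for the second after the job is handed in, with the robot touching nothing.
It also fails if it takes over 72 s, if anything falls off the work surface, if the arm or the gripper's body presses on something with over 40 N, if the wrist force passes 120 N, or if a joint passes its speed limit or range.

## Working session

There is one attempt and no reset: what is moved stays moved. The work goes in short steps, Python scripts to look and compute and a shell command to move; the robot and the scene stay as the last step left them, time stands still between calls to the robot, and variables do not carry over. Pictures are saved under pics/ and viewed, about 8 in all and at most 12, crops included, and the job is handed in when it is done.

```bash
ls; mkdir -p pics; python3 - <<'E'
from station import arm
import cv2,numpy as np
s=arm.get_state(); print({k:np.round(v,3).tolist() for k,v in s.items()})
ims=[]
for n in("scene","side"):
    d=arm.snapshot(n); ims.append(d["img"]); np.savez(f"{n}0.npz",**d); print(n,d["fx"],d["fy"],d["cx"],d["cy"],[k for k in d]); print(np.round(d["world_to_cam"],3).tolist())
    cv2.imwrite(f"pics/{n}0.png",cv2.resize(d["img"],(800,600)))
E
```

```text
pics
{'clock': 0.0, 'joint_pos': [-1.387, 0.182, 1.608, 0.0, 1.354, -0.206], 'joint_vel': [0.001, 0.0, -0.0, -0.001, -0.001, -0.001], 'effort': [0.0, -43.387, -34.185, 0.07, 0.039, -0.0], 'eef_pos': [0.218, -0.531, 0.238], 'orientation': [[-0.0, 0.925, 0.38], [0.002, 0.38, -0.925], [-1.0, 0.0, -0.002]], 'force': [0.979, 0.917, -1.014], 'torque': [-0.054, 0.011, 0.003], 'finger_gap': 0.088}
scene 481.99481196685696 481.99481196685696 286.9037874834639 208.78042366797354 ['img', 'fx', 'fy', 'cx', 'cy', 'world_to_cam']
[[0.45, 0.893, 0.018, -0.188], [-0.65, 0.315, 0.691, 0.284], [0.612, -0.323, 0.722, -1.481], [0.0, 0.0, 0.0, 1.0]]
side 421.8928264919463 421.8928264919463 287.19935942429254 199.09836834364404 ['img', 'fx', 'fy', 'cx', 'cy', 'world_to_cam']
[[-0.688, -0.725, -0.0, 0.32], [0.559, -0.531, 0.637, -0.318], [-0.462, 0.439, 0.771, -1.006], [0.0, 0.0, 0.0, 1.0]]
```

View pics/scene0.png

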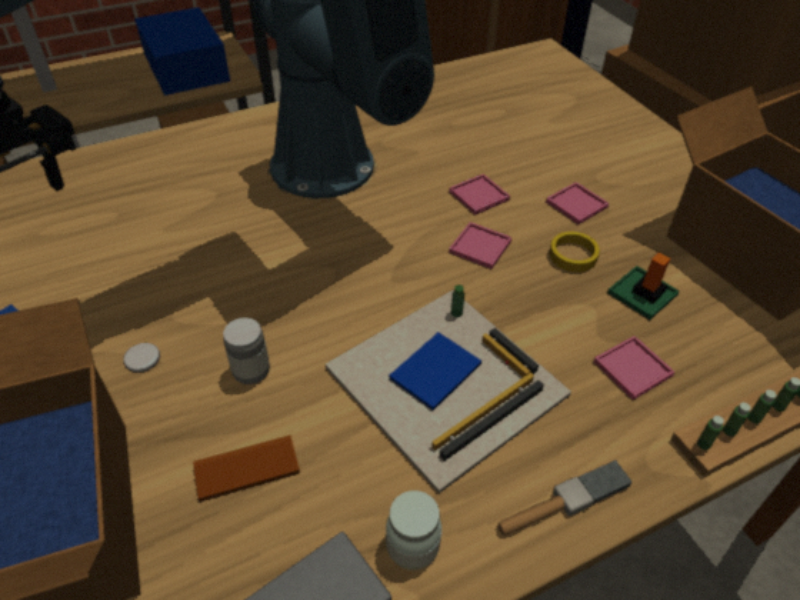

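View pics/side0.png

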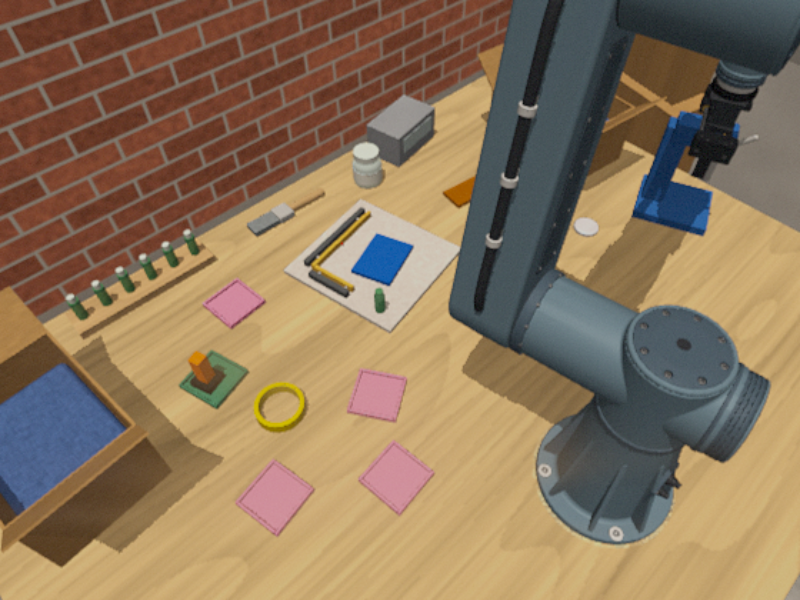

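The scene view shows the jig (corners about (327,368), (440,487), (569,393), (453,293)), the blue plate at (435,370), the tool in the green tray at (650,285) and the vial at (458,300). The side view shows the same: plate (383,259), tool (203,375), jig centre (375,262). Next I measure.

```bash
cat > h.py <<'E'
import cv2,numpy as np
def cast(d,px,z,T=None):
    """pixels (560x420) -> world points on plane z. T: cam->world 4x4"""
    K=np.array([[d["fx"],0,d["cx"]],[0,d["fy"],d["cy"]],[0,0,1.]])
    T=np.linalg.inv(d["world_to_cam"]) if T is None else T
    px=np.asarray(px,float).reshape(-1,2)
    r=np.c_[(px[:,0]-K[0,2])/K[0,0],-(px[:,1]-K[1,2])/K[1,1],-np.ones(len(px))]@T[:3,:3].T
    o=T[:3,3]; return o+r*((z-o[2])/r[:,2])[:,None]
def blob(d,lo,hi,roi):
    hsv=cv2.cvtColor(d["img"],cv2.COLOR_BGR2HSV); m=cv2.inRange(hsv,np.array(lo),np.array(hi))
    k=np.zeros_like(m); x0,y0,x1,y1=[int(v*.7) for v in roi]; k[y0:y1,x0:x1]=255; m&=k
    m=cv2.morphologyEx(m,cv2.MORPH_OPEN,np.ones((2,2),np.uint8))
    c=max(cv2.findContours(m,0,cv2.CHAIN_APPROX_NONE)[0],key=cv2.contourArea); return c.reshape(-1,2)
def rect(P):
    """min-area rect of world xy points in mm"""
    c,s,a=cv2.minAreaRect((P[:,:2]*1000).astype(np.float32)); return np.round(c,1),np.round(s,1),round(a,1)
def corners(P): return np.round(cv2.boxPoints(cv2.minAreaRect((P[:,:2]*1000).astype(np.float32))),1).tolist()
E
python3 - <<'E'
from h import *
R={"scene":dict(plate=(370,320,490,420),jig=(310,280,590,500),tray=(600,260,690,325),tool=(640,245,680,300),brass=(430,330,540,450),vial=(445,280,470,320)),
"side":dict(plate=(340,225,420,290),jig=(280,195,462,335),tray=(175,345,250,410),tool=(180,345,215,390),brass=(300,200,380,300),vial=(370,285,390,315))}
C=dict(plate=([100,120,60],[130,255,255],.022),jig=([0,0,100],[179,70,255],.012),tray=([45,60,20],[90,255,255],.012),tool=([3,150,90],[17,255,255],.085),brass=([15,130,80],[30,255,255],.028),vial=([45,60,20],[90,255,255],.012))
for n in R:
    d=dict(np.load(n+"0.npz"))
    for k,r in R[n].items():
        lo,hi,z=C[k]
        try:
            c=blob(d,lo,hi,r); P=cast(d,c,z)
            if k=="jig": c=cv2.convexHull(c)[:,0]; P=cast(d,c,z)
            print(n,k,len(c),*rect(P),corners(P) if k!="tool" else [c.min(0),c.max(0)])
            if k=="tool":
                top=c[c[:,1]<=c[:,1].min()+4]; print(" top",top.mean(0),cast(d,[top.mean(0)],.085))
        except Exception as e: print(n,k,e)
E
```

```text
scene plate 129 [607.6 -48.9] [ 89.5 119.5] 21.7 [[543.9000244140625, -9.899999618530273], [588.2000122070312, -120.9000015258789], [671.2999877929688, -87.80000305175781], [627.0999755859375, 23.200000762939453]]
scene jig 20 [624.5 -39.1] [278.6 267.8] 12.0 [[460.3999938964844, 62.900001525878906], [516.2000122070312, -199.10000610351562], [788.7000122070312, -141.0], [732.7999877929688, 120.9000015258789]]
scene tray 125 [610.8 365.9] [89.3 96.2] 16.9 [[554.0999755859375, 398.8999938964844], [582.0999755859375, 306.8999938964844], [667.5, 332.8999938964844], [639.4000244140625, 424.8999938964844]]
scene tool 27 [610.3 380.1] [25.1 24.7] 21.9 [array([457, 178], dtype=int32), array([469, 186], dtype=int32)]
 top [463.         179.73333333] [[0.60434399 0.38482413 0.085     ]]
scene brass 206 [692.8  -2.4] [ 96.  225.8] 39.8 [[583.5999755859375, 53.599998474121094], [728.2000122070312, -119.9000015258789], [802.0, -58.400001525878906], [657.4000244140625, 115.0999984741211]]
scene vial 47 [487.   58.1] [17.2 72.4] 60.2 [[451.29998779296875, 68.5999984741211], [514.0999755859375, 32.5
[... 525 characters left out ...]
7 88.6] 16.1 [[539.7999877929688, 401.3999938964844], [564.4000244140625, 316.29998779296875], [651.5, 341.5], [626.9000244140625, 426.6000061035156]]
side tool 48 [570.4 387.1] [29.7 54. ] 79.9 [array([134, 251], dtype=int32), array([150, 269], dtype=int32)]
 top [141.6 253.4] [[0.59032096 0.37883746 0.085     ]]
side brass 146 [680.2   3.6] [ 97.5 231.1] 39.7 [[568.7999877929688, 61.400001525878906], [716.5, -116.4000015258789], [791.5, -54.099998474121094], [643.7999877929688, 123.69999694824219]]
side vial 38 [522.3  29.9] [17.6 59.3] 48.1 [[494.3999938964844, 43.20000076293945], [538.5, 3.5999999046325684], [550.2000122070312, 16.700000762939453], [506.1000061035156, 56.29999923706055]]
```

```bash
R='[-2,69.9,-70.1,5.8,0,0,-1]'; python3 -m inch '[[-2,69.9,-70.1,5.8,0,0,-1],[-2,69.9,-70.1,5.8,0,0,-1],[-2,69.9,-70.1,5.8,0,0,-1],[-2,69.9,-70.1,5.8,0,0,-1],[-2,69.9,-70.1,5.8,0,0,-1],[-2,69.9,-70.1,5.8,0,0,-1],[-2,69.9,-70.1,5.8,0,0,-1],[-2,69.9,-70.1,5.8,0,0,-1],[-2,69.9,-70.1,5.8,0,0,-1],[-2,69.9,-70.1,5.8,0,0,-1],[-2,69.9,-70.1,5.8,0,0,-1],[-2,69.9,-70.1,5.8,0,0,-1],[-2,69.9,-70.1,5.8,0,0,-1],[-2,69.9,-70.1,5.8,0,0,-1],[-2,69.9,-70.1,5.8,0,0,-1],[-2,69.9,-70.1,5.8,0,0,-1],[-2,69.9,-70.1,5.8,0,0,-1],[-2,69.9,-70.1,5.8,0,0,-1],[-2,69.9,-70.1,5.8,0,0,-1],[-2,69.9,-70.1,5.8,0,0,-1]]'
cat >> h.py <<'E'
def wrist(arm,name):
    s=arm.get_state(); d=arm.snapshot("wrist"); T=np.eye(4); T[:3,:3]=s["orientation"]; T[:3,3]=s["eef_pos"]
    d["T"]=T@d["hand_eye"]; d["tcp"]=T; np.savez(name+".npz",**d); cv2.imwrite(f"pics/{name}.png",cv2.resize(d["img"],(800,600))); return s,d
E
python3 - <<'E'
from h import *
from station import arm
s,d=wrist(arm,"w1"); print(s["clock"],s["joint_pos"],s["joint_vel"],s["force"]); print(d["tcp"].round(4)); print(np.round(d["hand_eye"],3))
E
```

```text
clock: 2.1
eef_pos: [0.5988, 0.3848, 0.2578]
orientation: [[-0.001, 0.958, 0.286], [-0.0, 0.286, -0.958], [-1.0, -0.001, -0.0]]
force: [0.2, -1.1, -0.2]
finger_gap: 0.0881
2.1 [4.04772009e-01 4.69793733e-01 1.19785630e+00 2.37408647e-04
 1.47481548e+00 1.68592959e+00] [ 0.3972708   0.72169502 -1.00889055 -0.01021367  0.28710431  0.40449025] [ 0.22312653 -1.07473056 -0.17580424]
[[-9.000e-04  9.584e-01  2.856e-01  5.988e-01]
 [-1.000e-04  2.856e-01 -9.584e-01  3.848e-01]
 [-1.000e+00 -9.000e-04 -1.000e-04  2.578e-01]
 [ 0.000e+00  0.000e+00  0.000e+00  1.000e+00]]
[[-0.     0.303 -0.953 -0.146]
 [ 0.     0.953  0.303  0.079]
 [ 1.    -0.    -0.    -0.001]
 [ 0.     0.     0.     1.   ]]
```

View pics/w1.png

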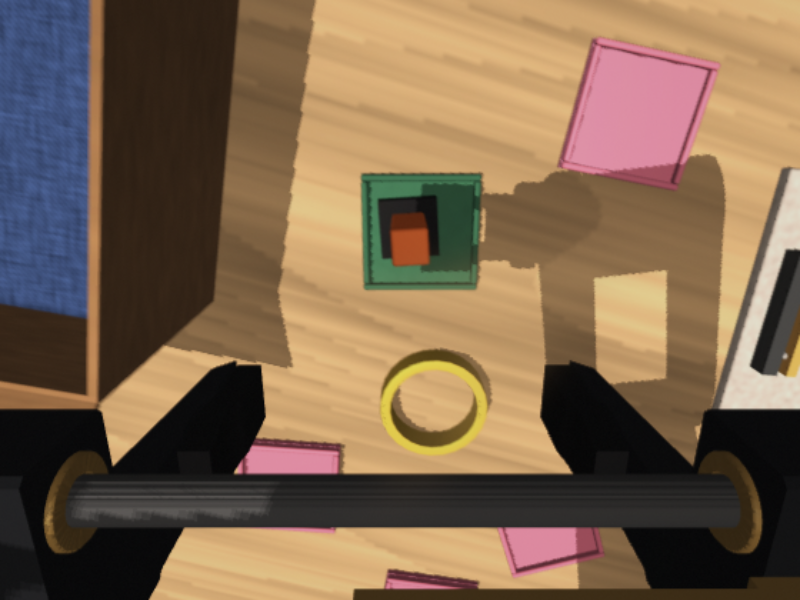

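The wrist view shows the tool in the green tray: handle top at about (410,240), foot (408,228), tray (421,232). The tape roll is at (435,402). I measure from this picture.

```bash
python3 - <<'E'
from h import *
d=dict(np.load("w1.npz"))
for k,lo,hi,roi,z in [("tray",[45,60,20],[90,255,255],(350,160,500,300),.012),("handletop",[3,150,130],[17,255,255],(380,180,440,275),.085)]:
    c=blob(d,lo,hi,roi)
    if k=="handletop":
        hsv=cv2.cvtColor(d["img"],cv2.COLOR_BGR2HSV); print(hsv[140:192:4,287].tolist())
    P=cast(d,cv2.convexHull(c)[:,0],z,d["T"]); print(k,c.min(0)/.7,c.max(0)/.7,*rect(P),corners(P))
# handle top corners by hand (800 scale)
P=cast(d,np.array([[391,239],[427,237],[429,265],[392,266]])*.7,.085,d["T"]); print(P.round(4),P.mean(0))
P=cast(d,np.array([[379,200],[436,197]])*.7,.019,d["T"]); print("foot",P.round(4))
E
```

```text
tray [362.85714286 175.71428571] [481.42857143 290.        ] [604.3 371.7] [88.8 88.7] 16.9 [[549.0, 401.20001220703125], [574.7000122070312, 316.3999938964844], [659.7000122070312, 342.1000061035156], [633.9000244140625, 427.0]]
[[10, 22, 35], [10, 22, 35], [9, 77, 43], [9, 211, 86], [9, 206, 89], [9, 204, 125], [9, 199, 174], [9, 199, 173], [9, 200, 172], [9, 199, 172], [9, 198, 171], [9, 198, 165], [66, 95, 126]]
handletop [392.85714286 230.        ] [428.57142857 265.71428571] [607.1 382.2] [22.9 22.4] 20.3 [[592.5, 388.70001220703125], [600.2999877929688, 367.70001220703125], [621.7000122070312, 375.70001220703125], [613.9000244140625, 396.70001220703125]]
[[0.6092 0.3959 0.085 ]
 [0.6168 0.3746 0.085 ]
 [0.5999 0.368  0.085 ]
 [0.5926 0.3904 0.085 ]] [0.60462843 0.3822326  0.085     ]
foot [[0.6213 0.4101 0.019 ]
 [0.6354 0.3704 0.019 ]]
```

```bash
python3 -m inch '[[4,0.73,0.18,-3,0,0,-1],[8.5,0.73,0.18,-3,0,0,-1],[12.5,0.73,0.18,-3,0,0,-1],[12.5,0.73,0.18,-3,0,0,-1],[12.5,0.73,0.18,-3,0,0,-1]]'
python3 - <<'E'
from h import *
from station import arm
s,d=wrist(arm,"w2"); print(s["joint_pos"].round(3) if hasattr(s["joint_pos"],"round") else s["joint_pos"],np.round(s["force"],2)); print(d["tcp"].round(4))
hsv=cv2.cvtColor(d["img"],cv2.COLOR_BGR2HSV)
m=cv2.inRange(hsv,np.array([3,150,130]),np.array([17,255,255])); n,l,st,ce=cv2.connectedComponentsWithStats(m); print(st[st[:,4]>150][1:])
E
```

```text
clock: 2.65
eef_pos: [0.6058, 0.3823, 0.1333]
orientation: [[-0.002, 0.942, 0.334], [-0.001, 0.334, -0.942], [-1.0, -0.002, 0.0]]
force: [-0.4, -0.1, 0.5]
finger_gap: 0.0882
[0.398 0.583 1.289 0.    1.271 1.628] [-0.39 -0.1   0.54]
[[-1.900e-03  9.425e-01  3.343e-01  6.058e-01]
 [-7.000e-04  3.343e-01 -9.425e-01  3.823e-01]
 [-1.000e+00 -2.000e-03  1.000e-04  1.333e-01]
 [ 0.000e+00  0.000e+00  0.000e+00  1.000e+00]]
[[ 264  211   40   39 1456]]
```

View pics/w2.png

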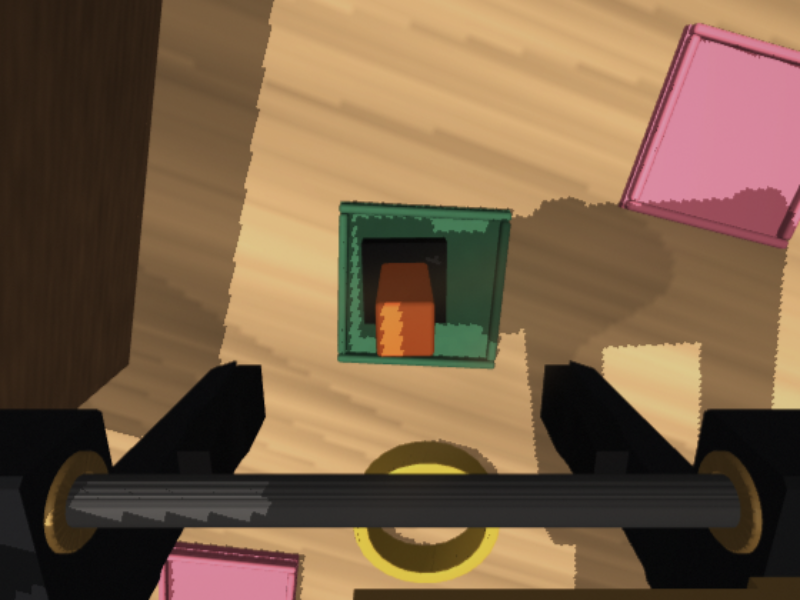

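The handle is square to the jaws: top face (377–433, 302–356), foot (362–447, 239–324). I compute the offset.

```bash
python3 - <<'E'
from h import *
d=dict(np.load("w2.npz"))
for q,z in (([[405.3,329]],.085),([[404.5,281]],.019),([[423,284]],.012)):
    P=cast(d,np.array(q)*.7,z,d["T"])[0]; t=np.linalg.inv(d["tcp"])@np.r_[P,1]; print(P.round(4),"tool cm",(t[:3]*100).round(2))
E
```

```text
[0.6078 0.3823 0.085 ] tool cm [4.83 0.2  0.06]
[0.6086 0.3826 0.019 ] tool cm [11.43  0.29  0.06]
[0.6084 0.372  0.012 ] tool cm [12.13 -0.08  1.06]
```

```bash
python3 -m inch '[[3,0.2,0.05,0,0,0,-1],[7,0.2,0.05,0,0,0,-1],[10.5,0.2,0.05,0,0,0,-1],[10.5,0.2,0.05,0,0,0,-1],[10.5,0.2,0.05,0,0,0,-1],[10.5,0.2,0.05,0,0,0,1],[10.5,0.2,0.05,0,0,0,1],[10.5,0.2,0.05,0,0,0,1],[10.5,0.2,0.05,0,0,0,1],[10.5,0.2,0.05,0,0,0,1],[10.5,0.2,0.05,0,0,0,1],[10.5,0.2,0.05,0,0,0,1]]' 55
```

```text
clock: 3.9
eef_pos: [0.6082, 0.3827, 0.0286]
orientation: [[-0.0, 0.942, 0.334], [-0.0, 0.334, -0.942], [-1.0, -0.0, -0.0]]
force: [0.3, 0.7, -0.2]
finger_gap: 0.0341
```

```bash
python3 -m inch '[[0,0,0,0,0,0,1],[0,0,0,0,0,0,1],[0,0,0,0,0,0,1],[0,0,0,0,0,0,1],[0,0,0,0,0,0,1]]'; python3 -m inch '[[-3,0,0,0,0,0,1],[-7,0,0,0,0,0,1],[-10,0,0,0,0,0,1],[-10,0,0,0,0,0,1],[-10,0,0,0,0,0,1],[-10,0,0,0,0,0,1]]'; python3 - <<'E'
from h import *
from station import arm
s=arm.get_state(); print(s["joint_pos"],s["force"],s["torque"])
E
```

```text
clock: 4.4
eef_pos: [0.6082, 0.3827, 0.0286]
orientation: [[-0.0, 0.942, 0.334], [-0.0, 0.334, -0.942], [-1.0, -0.0, 0.0]]
force: [0.4, 0.1, -2.1]
finger_gap: 0.0232
clock: 5.0
eef_pos: [0.6069, 0.3821, 0.1262]
orientation: [[-0.004, 0.942, 0.334], [-0.002, 0.334, -0.942], [-1.0, -0.004, 0.0]]
force: [-0.4, 1.5, -1.8]
finger_gap: 0.0234
[3.96933835e-01 5.93481341e-01 1.28875040e+00 6.81857203e-06
 1.26326260e+00 1.62677954e+00] [-0.37798671  1.51151101 -1.78347663] [-0.00193595  0.00697112  0.00720307]
```

```bash
python3 -m inch '[[-4,-2,3,0,0,0,1],[-13,-24.9,38.3,7.6,0,0,1],[-13,-24.9,38.3,7.6,0,0,1],[-13,-24.9,38.3,7.6,0,0,1],[-13,-24.9,38.3,7.6,0,0,1],[-13,-24.9,38.3,7.6,0,0,1],[-13,-24.9,38.3,7.6,0,0,1],[-13,-24.9,38.3,7.6,0,0,1],[-13,-24.9,38.3,7.6,0,0,1],[-13,-24.9,38.3,7.6,0,0,1],[-13,-24.9,38.3,7.6,0,0,1],[-13,-24.9,38.3,7.6,0,0,1],[-13,-24.9,38.3,7.6,0,0,1],[-13,-24.9,38.3,7.6,0,0,1],[-13,-24.9,38.3,7.6,0,0,1]]'
python3 - <<'E'
from h import *
from station import arm
s,d=wrist(arm,"w3"); print(s["clock"],s["joint_pos"],s["joint_vel"],s["force"]); print(d["tcp"].round(4))
E
```

```text
clock: 6.5
eef_pos: [0.5016, -0.0603, 0.2581]
orientation: [[-0.001, 0.978, 0.209], [0.001, 0.209, -0.978], [-1.0, -0.001, -0.001]]
force: [-0.8, -0.2, -1.6]
finger_gap: 0.0237
6.5 [-3.55026468e-01  6.60529262e-03  1.75598177e+00  1.34898739e-04
  1.38014717e+00  1.00548171e+00] [-0.00522487 -0.00301872 -0.00359031 -0.00186196  0.00038873 -0.002347  ] [-0.82605514 -0.16490282 -1.57701026]
[[-1.000e-03  9.780e-01  2.087e-01  5.016e-01]
 [ 5.000e-04  2.087e-01 -9.780e-01 -6.030e-02]
 [-1.000e+00 -9.000e-04 -7.000e-04  2.581e-01]
 [ 0.000e+00  0.000e+00  0.000e+00  1.000e+00]]
```

View pics/w3.png

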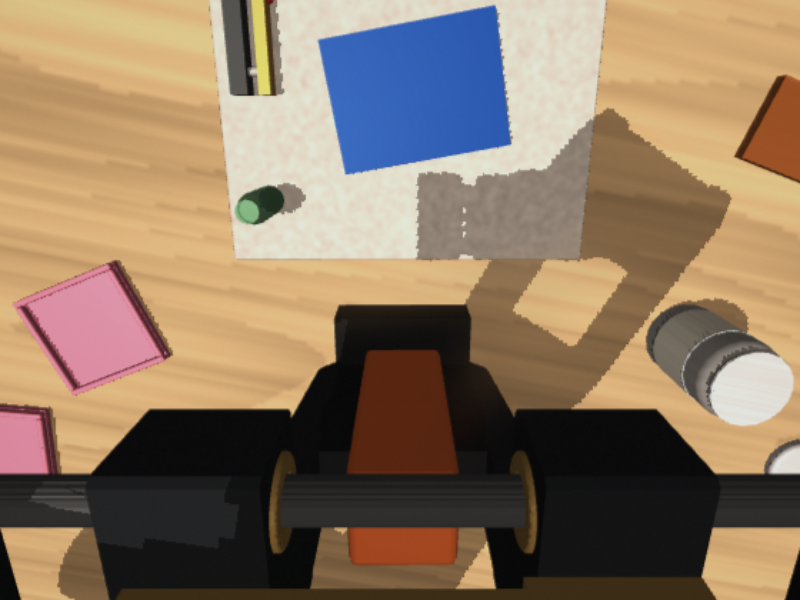

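This view shows the jig's near edge running from (235,258) to (581,258), parallel to the tool. The plate corners are (319,40), (497,6), (511,144) and (346,173), and the vial top is at (249,211).

```bash
python3 - <<'E'
from h import *
d=dict(np.load("w3.npz")); Ti=np.linalg.inv(d["tcp"])
def tool(q,z):
    P=cast(d,np.array(q,float)*.7,z,d["T"]); return P,(np.c_[P,np.ones(len(P))]@Ti.T)[:,:3]*1000
P,t=tool([[235,259],[581,259],[605,3]],.012); print("jig",(P*1000).round(1),t.round(1))
e=(P[1]-P[0])[:2]; yaw=np.arctan2(e[1],e[0])+np.pi/2; print("yaw",np.degrees(yaw))
x=np.array([np.cos(yaw),np.sin(yaw)]);y=np.array([-x[1],x[0]])
c=(P[0]+P[1])[:2]/2+.14*x; print("jig centre",c, np.linalg.norm(e))
J=lambda P:np.c_[(P[:,:2]-c)@x,(P[:,:2]-c)@y]*1000
c0=blob(d,[100,120,60],[130,255,255],(290,0,530,190)); Pp=cast(d,c0,.022,d["T"]); b=np.array(cv2.boxPoints(cv2.minAreaRect((Pp[:,:2]*1000).astype(np.float32))))
print("plate",*rect(Pp),"jig frame",J(b/1000).round(1).tolist(),J(b.mean(0)[None]/1000))
P,t=tool([[249,211]],.072);print("vial top jig",J(P))
P,t=tool([[257,95],[276,95],[267,0]],.028);print("stop strip jig",J(P))
print("tcp jig",J(d["tcp"][None,:3,3]))
# foot seen: front edge of foot top (335..470,305)
for z in (.2581-.0096,): print("foot top edge tool",tool([[336,306],[469,306]],z)[1].round(1))
E
```

```text
jig [[ 456.7   64.3   12. ]
 [ 513.2 -199.6   12. ]
 [ 686.3 -160.    12. ]] [[ 246.2  -17.7 -131.1]
 [ 246.   -17.6  138.8]
 [ 245.9  160.   136.2]]
yaw 12.071646703816315
jig centre [ 0.62184151 -0.03834299] 0.26983284635216875
plate [602.8 -48.9] [ 89.4 119.4] 22.1 jig frame [[-75.2, 44.7], [-54.5, -72.9], [33.6, -57.4], [12.8, 60.2]] [[-20.81524265  -6.33372463]]
vial top jig [[-93.55792406 102.77110594]]
stop strip jig [[-21.36434962 103.27404867]
 [-21.36691109  90.34076699]
 [ 36.0675728   91.87913449]]
tcp jig [[-122.1423187     3.67487345]]
foot top edge tool [[  9.6  25.  -21.7]
 [  9.6  25.1  20.6]]
```

```bash
python3 -m inch '[[5,0.2,0.37,0,0,0,1],[10,0.2,0.37,0,0,0,1],[14,0.2,0.37,0,0,0,1],[17.5,0.2,0.37,0,0,0,1],[20,0.2,0.37,0,0,0,1],[21.5,0.2,0.37,0,0,0,1],[22,0.2,0.37,0,0,0,1],[22,0.2,0.37,0,0,0,1],[22,0.2,0.37,0,0,0,1],[22,0.2,0.37,0,0,0,1]]'; python3 - <<'E'
from h import *
from station import arm
s=arm.get_state(); print(s["force"],s["torque"])
E
```

```text
clock: 7.55
eef_pos: [0.5054, -0.0649, 0.0399]
orientation: [[0.002, 0.978, 0.207], [-0.001, 0.207, -0.978], [-1.0, 0.002, 0.001]]
force: [-0.1, 0.1, -1.3]
finger_gap: 0.0234
[-0.12724531  0.07237226 -1.32804026] [-0.01516984 -0.01943236  0.00936661]
```

```bash
python3 -m inch '[[0.25,0.5,0,0,0,0,1],[0.25,1.3,0,0,0,0,1],[0.25,2.0,0,0,0,0,1],[0.25,2.7,0,0,0,0,1],[0.25,3.4,0,0,0,0,1],[0.25,4.1,0,0,0,0,1],[0.25,4.8,0,0,0,0,1],[0.25,5.5,0,0,0,0,1],[0.25,6.2,0,0,0,0,1],[0.25,6.7,0,0,0,0,1],[0.25,7.0,0,0,0,0,1],[0.25,7.2,0,0,0,0,1],[0.25,7.2,0,0,0,0,1]]'; cat > st.py <<'E'
import numpy as np
from station import arm
s=arm.get_state(); c=np.array([.62184,-.03834]); a=np.radians(12.07); x=np.array([np.cos(a),np.sin(a)]); y=np.array([-x[1],x[0]])
p=np.array(s["eef_pos"]); f=np.array(s["force"]); e=(p[:2]-c)*1000
print("t",round(s["clock"],2),"jig",np.round([e@x,e@y,p[2]*1000],1),"F jig",np.round([f[:2]@x,f[:2]@y,f[2]],2),"yaw",np.degrees(np.arctan2(s["orientation"][1][1],s["orientation"][0][1])).round(2),"pitch",np.round(np.array(s["orientation"])[2,1:],4))
E
python3 st.py
```

```text
clock: 8.85
eef_pos: [0.5751, -0.0498, 0.0363]
orientation: [[0.0, 0.978, 0.207], [-0.0, 0.207, -0.978], [-1.0, 0.0, 0.0]]
force: [-0.7, -0.5, -1.8]
finger_gap: 0.0234
t 8.85 jig [-48.1  -1.5  36.3] F jig [-0.76 -0.31 -1.77] yaw 11.93 pitch [0.0005 0.0001]
```

```bash
python3 -m inch '[[0,0.2,0,0,0,0,1],[0,0.4,0,0,0,0,1],[0,0.6,0,0,0,0,1],[0,0.8,0,0,0,0,1],[0,1.0,0,0,0,0,1],[0,1.1,0,0,0,0,1],[0,1.2,0,0,0,0,1],[0,1.25,0,0,0,0,1],[0,1.25,0,0,0,0,1]]' >/dev/null; python3 st.py
for i in 1; do python3 -m inch '[[0,0.1,0,0,0,0,1],[0,0.2,0,0,0,0,1],[0,0.2,0,0,0,0,1]]' >/dev/null; python3 st.py; done
```

```text
t 9.75 jig [-35.8  -1.4  36.2] F jig [-0.93 -0.11 -1.42] yaw 11.94 pitch [0.0002 0.    ]
t 10.05 jig [-33.7  -1.5  36.3] F jig [-0.16 -0.8  -1.4 ] yaw 11.93 pitch [0.0003 0.0001]
```

```bash
cat >> st.py <<'E'
import sys
if len(sys.argv)>1: sys.exit(int(np.hypot(f[:2]@x,f[:2]@y)>float(sys.argv[1])))
E
python3 -m inch '[[0,0.04,0,0,0,0,1],[0,0.08,0,0,0,0,1]]' >/dev/null; python3 st.py 2.6 && python3 -m inch '[[0,0.04,0,0,0,0,1],[0,0.08,0,0,0,0,1]]' >/dev/null && python3 st.py 2.6 && python3 -m inch '[[0,0.04,0,0,0,0,1],[0,0.08,0,0,0,0,1]]' >/dev/null && python3 st.py 2.6 && python3 -m inch '[[0,0.04,0,0,0,0,1],[0,0.08,0,0,0,0,1]]' >/dev/null && python3 st.py 2.6 && python3 -m inch '[[0,0.04,0,0,0,0,1],[0,0.08,0,0,0,0,1]]' >/dev/null && python3 st.py 2.6 && python3 -m inch '[[0,0.04,0,0,0,0,1],[0,0.08,0,0,0,0,1]]' >/dev/null && python3 st.py 2.6 && python3 -m inch '[[0,0.04,0,0,0,0,1],[0,0.08,0,0,0,0,1]]' >/dev/null && python3 st.py 2.6
```

```text
t 10.25 jig [-33.1  -1.4  36.2] F jig [-2.06  0.11 -1.2 ] yaw 11.93 pitch [-0.0002 -0.    ]
t 10.45 jig [-32.3  -1.4  36.2] F jig [-1.32  0.15 -0.  ] yaw 11.93 pitch [-0.0001 -0.    ]
t 10.65 jig [-31.5  -1.5  36.2] F jig [-2.24  0.4  -1.11] yaw 11.93 pitch [0. 0.]
t 10.85 jig [-30.6  -1.4  36.2] F jig [-1.22 -0.34 -1.55] yaw 11.93 pitch [-0. -0.]
t 11.05 jig [-29.8  -1.5  36.2] F jig [-1.94  0.07 -1.12] yaw 11.94 pitch [-0.  0.]
t 11.25 jig [-29.4  -1.4  36.1] F jig [-4.06 -0.54 -0.06] yaw 11.94 pitch [-0.0009 -0.0003]
```

```bash
python3 -m inch '[[0,0.02,0,0,0,0,1],[0,0.02,0,0,0,0,1]]' >/dev/null; python3 st.py 6 && python3 -m inch '[[0,0.02,0,0,0,0,1],[0,0.02,0,0,0,0,1]]' >/dev/null && python3 st.py 6 && python3 -m inch '[[0,0.02,0,0,0,0,1],[0,0.02,0,0,0,0,1]]' >/dev/null && python3 st.py 6 
```

```text
t 11.45 jig [-29.4  -1.3  36. ] F jig [-5.2  -0.26  0.21] yaw 11.93 pitch [-0.0012 -0.0004]
t 11.65 jig [-29.3  -1.2  36. ] F jig [-5.4   1.16  1.38] yaw 11.94 pitch [-0.0015 -0.0005]
t 11.85 jig [-29.3  -1.2  36. ] F jig [-5.91  1.4   0.04] yaw 11.93 pitch [-0.0018 -0.0006]
```

```bash
python3 -m inch '[[0,0.03,0,0,0,0,1],[0,0.06,0,0,0,0,1],[0,0.06,0,0,0,0,1]]' >/dev/null; python3 st.py;python3 -m inch '[[0,0,0,0,0,0,1]]' >/dev/null; python3 st.py;python3 -m inch '[[0,0,0,0,0,0,1]]' >/dev/null; python3 st.py
```

```text
t 12.15 jig [-29.2  -1.2  35.8] F jig [-6.74  0.63  1.62] yaw 11.94 pitch [-0.003  -0.0008]
t 12.25 jig [-29.2  -1.1  35.8] F jig [-7.74 -0.5   2.29] yaw 11.94 pitch [-0.003  -0.0008]
t 12.35 jig [-29.2  -1.2  35.8] F jig [-7.44  0.13  1.98] yaw 11.94 pitch [-0.003  -0.0008]
```

```bash
python3 -m inch '[[0,0.02,0,0,0,0,1],[0,0.03,0,0,0,0,1],[0,0.03,0,0,0,0,1]]' >/dev/null; python3 st.py;python3 -m inch '[[0,0,0,0,0,0,1],[0,0,0,0,0,0,1]]' >/dev/null; python3 st.py;python3 -m inch '[[0,0,0,0,0,0,1],[0,0,0,0,0,0,1]]' >/dev/null; python3 st.py;python3 -m inch '[[0,0,0,0,0,0,1],[0,0,0,0,0,0,1]]' >/dev/null; python3 st.py
python3 - <<'E'
from h import *
from station import arm
a=arm.snapshot("scene");b=arm.snapshot("side"); np.savez("scene1.npz",**a);np.savez("side1.npz",**b)
A=cv2.resize(a["img"][190:350,220:410],None,fx=3,fy=3,interpolation=2)
B=cv2.resize(b["img"][130:235,190:330],None,fx=3,fy=3,interpolation=2)
cv2.imwrite("pics/c1.png",A);cv2.imwrite("pics/c1b.png",B)
E
```

```text
t 12.65 jig [-29.2  -1.2  35.8] F jig [-8.49 -0.05  2.55] yaw 11.94 pitch [-0.0036 -0.0009]
t 12.85 jig [-29.2  -1.2  35.8] F jig [-8.45  0.17  3.91] yaw 11.94 pitch [-0.0036 -0.0009]
t 13.05 jig [-29.2  -1.1  35.8] F jig [-9.33 -0.56  2.94] yaw 11.94 pitch [-0.0036 -0.0009]
t 13.25 jig [-29.2  -1.1  35.8] F jig [-8.91  0.65  3.58] yaw 11.94 pitch [-0.0036 -0.001 ]
```

View pics/c1.png

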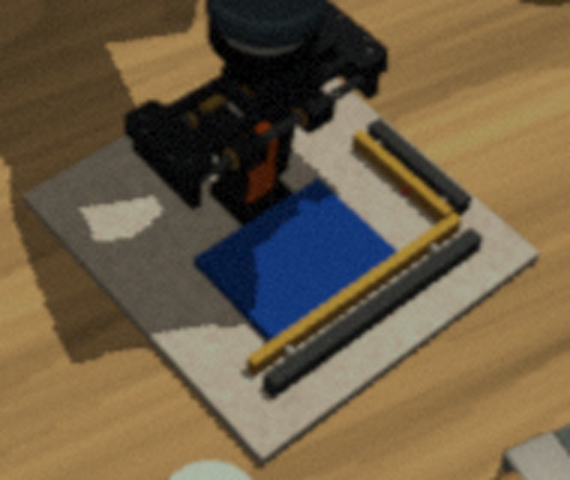

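The plate's far edge lies along the rail strip with no gap visible, from (265,335) to (393,248). The red stop pin stands out at (405,188). I back off, lift and measure the plate.

```bash
python3 -m inch '[[0,-0.3,0,0,0,0,1],[0,-0.8,0,0,0,0,1],[-1,-1.5,0,0,0,0,1],[-3,-2,0,0,0,0,1],[-3.5,-2,0,0,0,0,1],[-3.5,-2,0,0,0,0,1]]' >/dev/null; python3 st.py; python3 - <<'E'
from h import *
from station import arm
a=np.radians(12.07);x=np.array([np.cos(a),np.sin(a)]);y=np.array([-x[1],x[0]])
for n,c in (("scene",[.6245,-.0391]),("side",[.6134,-.0365])):
    d=arm.snapshot(n)
    hsv=cv2.cvtColor(d["img"],cv2.COLOR_BGR2HSV)
    roi=(410,360,530,470) if 0 else (350,320,530,440)
    if n=="side": roi=(310,200,430,300)
    P=cast(d,blob(d,[100,120,40],[130,255,255],roi),.022); J=np.c_[(P[:,:2]-c)@x,(P[:,:2]-c)@y]*1000
    print(n,rect(J/1000),J.min(0),J.max(0))
E
```

```text
t 13.95 jig [-46.4  -2.1  73. ] F jig [ 0.49  0.21 -1.18] yaw 11.93 pitch [0.0035 0.0018]
scene (array([ 34.2, -14.7]), array([ 85.2, 121.4]), 0.3) [ -8.57215847 -75.62480863] [76.47802389 45.9349104 ]
side (array([36.9, 17.1]), array([60.9, 92. ]), 89.6) [ -9.2021985  -13.61268695] [82.7394963  47.57385732]
```

```bash
python3 -m inch '[[0,2,3,0,0,0,1],[0,5,7,0,0,0,1],[0,8.5,10.5,0,0,0,1],[0,8.5,10.5,0,0,0,1],[0,8.5,10.5,0,0,0,1],[1.5,8.5,10.5,0,0,0,1],[3,8.5,10.5,0,0,0,1],[3.5,8.5,10.5,0,0,0,1],[3.5,8.5,10.5,0,0,0,1],[3.5,8.5,10.5,0,0,0,1]]' >/dev/null; python3 st.py; python3 - <<'E'
from h import *
from station import arm
d=arm.snapshot("scene"); b=arm.snapshot("side")
A=cv2.resize(d["img"][190:350,220:410],None,fx=2.1,fy=2.1,interpolation=2);B=cv2.resize(b["img"][130:290,190:380],None,fx=2.1,fy=2.1,interpolation=2)
cv2.imwrite("pics/c2.png",np.hstack([A,B]))
E
```

```text
t 15.05 jig [  36.5 -105.5   35.5] F jig [ 0.35  0.28 -1.42] yaw 11.97 pitch [-0.0011 -0.0008]
```

View pics/c2.png

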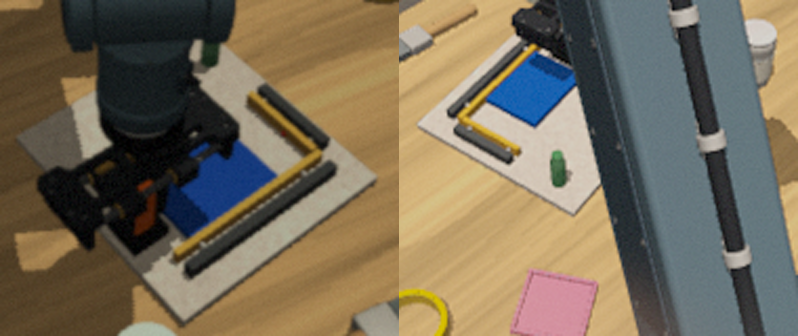

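The scene shows the plate still on the rail and the foot standing clear of its short edge at (150,235). The stop pin is at (285,131). Now I push along the rail.

```bash
python3 -m inch '[[-0.15,0.2,-0.3,0,0,0,1],[-0.15,0.2,-0.7,0,0,0,1],[-0.15,0.2,-1.2,0,0,0,1],[-0.15,0.2,-1.7,0,0,0,1],[-0.15,0.2,-2.2,0,0,0,1],[-0.15,0.2,-2.7,0,0,0,1],[-0.15,0.2,-3.2,0,0,0,1],[-0.15,0.2,-3.7,0,0,0,1],[-0.15,0.2,-4.1,0,0,0,1],[-0.15,0.2,-4.4,0,0,0,1],[-0.15,0.2,-4.6,0,0,0,1],[-0.15,0.2,-4.7,0,0,0,1],[-0.15,0.2,-4.75,0,0,0,1],[-0.15,0.2,-4.75,0,0,0,1]]' >/dev/null; python3 st.py 5 && python3 -m inch '[[0,0,-0.1,0,0,0,1],[0,0,-0.2,0,0,0,1],[0,0,-0.2,0,0,0,1]]' >/dev/null; python3 st.py 5 &&  python3 -m inch '[[0,0,-0.1,0,0,0,1],[0,0,-0.15,0,0,0,1],[0,0,-0.15,0,0,0,1]]' >/dev/null; python3 st.py 5
```

```text
t 16.55 jig [ 39.3 -59.1  37.7] F jig [-0.44 -1.18 -1.74] yaw 11.93 pitch [-0.     -0.0002]
t 16.85 jig [ 39.3 -57.   37.7] F jig [-0.45 -1.26 -1.06] yaw 11.94 pitch [-0.0001 -0.0001]
t 17.15 jig [ 39.3 -55.5  37.7] F jig [-0.31 -0.48 -1.67] yaw 11.94 pitch [ 0.     -0.0001]
```

```bash

python3 -m inch '[[0,0,-0.06,0,0,0,1],[0,0,-0.12,0,0,0,1],[0,0,-0.15,0,0,0,1]]' >/dev/null; python3 st.py 3 && python3 -m inch '[[0,0,-0.04,0,0,0,1],[0,0,-0.08,0,0,0,1]]' >/dev/null && python3 st.py 3 && python3 -m inch '[[0,0,-0.04,0,0,0,1],[0,0,-0.08,0,0,0,1]]' >/dev/null && python3 st.py 3 && python3 -m inch '[[0,0,-0.04,0,0,0,1],[0,0,-0.08,0,0,0,1]]' >/dev/null && python3 st.py 3 && python3 -m inch '[[0,0,-0.04,0,0,0,1],[0,0,-0.08,0,0,0,1]]' >/dev/null && python3 st.py 3 && python3 -m inch '[[0,0,-0.04,0,0,0,1],[0,0,-0.08,0,0,0,1]]' >/dev/null && python3 st.py 3 && python3 -m inch '[[0,0,-0.04,0,0,0,1],[0,0,-0.08,0,0,0,1]]' >/dev/null && python3 st.py 3 && python3 -m inch '[[0,0,-0.04,0,0,0,1],[0,0,-0.08,0,0,0,1]]' >/dev/null && python3 st.py 3 && python3 -m inch '[[0,0,-0.04,0,0,0,1],[0,0,-0.08,0,0,0,1]]' >/dev/null && python3 st.py 3 && python3 -m inch '[[0,0,-0.04,0,0,0,1],[0,0,-0.08,0,0,0,1]]' >/dev/null && python3 st.py 3
```

```text
t 17.45 jig [ 39.3 -54.1  37.7] F jig [-0.07 -2.04 -1.89] yaw 11.94 pitch [-0.  0.]
t 17.65 jig [ 39.3 -53.3  37.7] F jig [-0.15 -0.94 -1.28] yaw 11.93 pitch [ 0. -0.]
t 17.85 jig [ 39.3 -52.5  37.7] F jig [ 0.35 -1.77 -1.48] yaw 11.94 pitch [-0.  0.]
t 18.05 jig [ 39.3 -51.7  37.8] F jig [-0.07 -0.4  -1.68] yaw 11.93 pitch [0.0001 0.    ]
t 18.25 jig [ 39.3 -50.9  37.7] F jig [-0.87 -1.4  -0.67] yaw 11.93 pitch [0. 0.]
t 18.45 jig [ 39.3 -50.1  37.7] F jig [ 0.02 -1.2  -1.46] yaw 11.93 pitch [-0.  0.]
t 18.65 jig [ 39.3 -49.3  37.7] F jig [-0.68 -1.19 -1.29] yaw 11.94 pitch [0. 0.]
t 18.85 jig [ 39.3 -48.5  37.7] F jig [ 0.26 -1.6  -1.3 ] yaw 11.93 pitch [0. 0.]
t 19.05 jig [ 39.3 -48.1  37.8] F jig [-1.3  -3.88 -1.84] yaw 11.94 pitch [0.0001 0.0008]
```

```bash
python3 -m inch '[[0,0,-0.02,0,0,0,1],[0,0,-0.02,0,0,0,1]]' >/dev/null; python3 st.py 6.5 && python3 -m inch '[[0,0,-0.02,0,0,0,1],[0,0,-0.03,0,0,0,1]]' >/dev/null && python3 st.py 6.5 && python3 -m inch '[[0,0,-0.02,0,0,0,1],[0,0,-0.03,0,0,0,1]]' >/dev/null && python3 st.py 6.5 && python3 -m inch '[[0,0,-0.02,0,0,0,1],[0,0,-0.03,0,0,0,1]]' >/dev/null && python3 st.py 6.5
```

```text
t 19.25 jig [ 39.2 -48.1  37.7] F jig [-0.11 -5.63 -2.49] yaw 11.93 pitch [-0.      0.0008]
t 19.45 jig [ 39.3 -48.1  37.8] F jig [ 0.17 -6.34 -3.34] yaw 11.92 pitch [0.0001 0.0012]
t 19.65 jig [ 39.3 -48.   37.8] F jig [-0.25 -6.86 -2.37] yaw 11.92 pitch [0.0002 0.0016]
```

```bash
python3 -m inch '[[0,0,-0.02,0,0,0,1],[0,0,-0.03,0,0,0,1],[0,0,-0.03,0,0,0,1]]' >/dev/null; python3 st.py;python3 -m inch '[[0,0,-0.02,0,0,0,1],[0,0,-0.02,0,0,0,1]]' >/dev/null; python3 st.py;python3 -m inch '[[0,0,0,0,0,0,1],[0,0,0,0,0,0,1]]' >/dev/null; python3 st.py;python3 -m inch '[[0,0,0,0,0,0,1],[0,0,0,0,0,0,1]]' >/dev/null; python3 st.py;python3 -m inch '[[0,0,0,0,0,0,1],[0,0,0,0,0,0,1]]' >/dev/null; python3 st.py
```

```text
t 19.95 jig [ 39.3 -48.   37.9] F jig [-1.11 -6.94 -2.19] yaw 11.92 pitch [0.0003 0.002 ]
t 20.15 jig [ 39.3 -48.   37.9] F jig [-1.18 -7.79 -1.58] yaw 11.92 pitch [0.0003 0.0022]
t 20.35 jig [ 39.3 -48.   38. ] F jig [-0.6  -8.53 -2.69] yaw 11.92 pitch [0.0003 0.0022]
t 20.55 jig [ 39.3 -48.   37.9] F jig [-2.06 -8.09 -3.49] yaw 11.92 pitch [0.0003 0.0022]
t 20.75 jig [ 39.3 -48.   37.9] F jig [-1.4  -7.88 -3.1 ] yaw 11.92 pitch [0.0003 0.0022]
```

```bash
python3 -m inch '[[0,0,0.2,0,0,0,1],[0,0,0.6,0,0,0,1],[-1,0,1.2,0,0,0,1],[-4,0,1.2,0,0,0,1],[-8,-2,0,0,0,0,1],[-13,-5,-2,0,0,0,1],[-17,-8,-4,0,0,0,1],[-20,-10,-4.8,0,0,0,1],[-22,-10,-4.8,0,0,0,1],[-22,-10,-4.8,0,0,0,1],[-22,-10,-4.8,0,0,0,1],[-22,-10,-4.8,0,0,0,1]]' >/dev/null; python3 st.py; python3 - <<'E'
from h import *
from station import arm
s,d=wrist(arm,"w4")
A=cv2.resize(d["img"][:260,100:460],(800,578),interpolation=2); cv2.imwrite("pics/w4c.png",A)
a=np.radians(12.07);x=np.array([np.cos(a),np.sin(a)]);y=np.array([-x[1],x[0]]);c=np.array([.62184,-.03834])
P=cast(d,blob(d,[100,120,40],[130,255,255],(100,0,700,370)),.022,d["T"]);J=np.c_[(P[:,:2]-c)@x,(P[:,:2]-c)@y];print(rect(J))
E
```

```text
t 21.95 jig [-61.1   2.  255.7] F jig [ 0.38  0.45 -1.91] yaw 11.92 pitch [-0.0027 -0.0016]
(array([35.5, 33.6]), array([119.8,  88.5]), 89.9)
```

View pics/w4c.png

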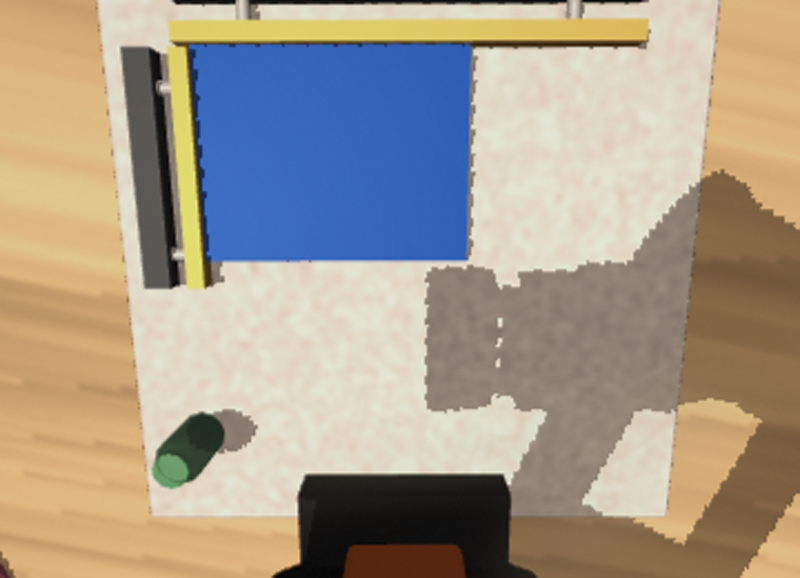

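The plate lies in the corner and looks flush: rail edge along row 44 from column 190 to 470, stop edge from (192,50) to (207,260). The vial stands at (205,440). I go closer for a finer check.

```bash
python3 -m inch '[[4,2,-1.5,0,0,0,1],[8,4,-3,0,0,0,1],[12,5,-3,0,0,0,1],[14,5,-3,0,0,0,1],[14,5,-3,0,0,0,1],[14,5,-3,0,0,0,1]]' >/dev/null; python3 st.py; python3 - <<'E'
from h import *
from station import arm
s,d=wrist(arm,"w5")
cv2.imwrite("pics/w5c.png",cv2.resize(d["img"][:300,80:480],(800,600),interpolation=0))
E
```

```text
t 22.6 jig [-11.   31.8 116.6] F jig [ 0.47 -0.06 -0.9 ] yaw 11.93 pitch [-0.0024 -0.0011]
```

View pics/w5c.png

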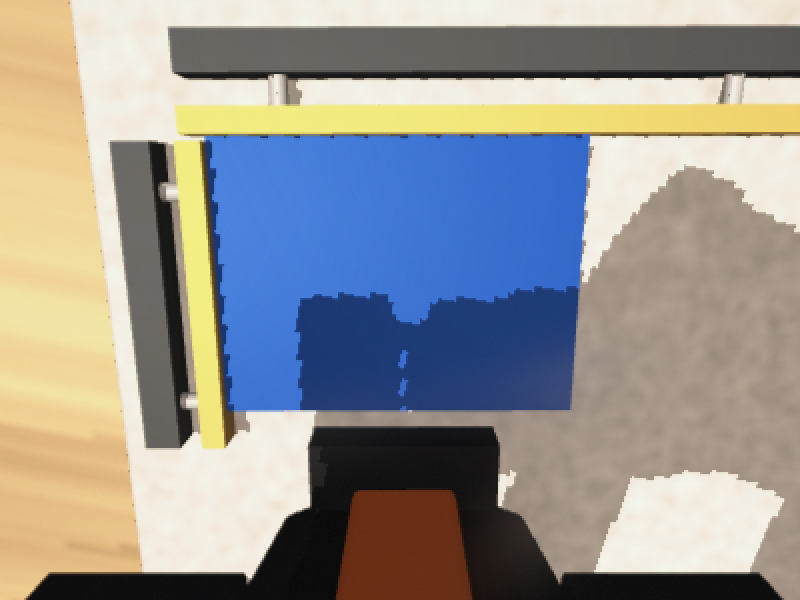

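Close up, no white gap shows along the rail edge (row 135) or the stop edge (210–232, 140–410), and no pin is visible. I carry the tool back to its tray.

```bash
python3 -m inch '[[-4,0,0,0,0,0,1],[-7,2,-6,-5,0,0,1],[-7,8.2,-37.4,-5,0,0,1],[-7,8.2,-37.4,-5,0,0,1],[-7,8.2,-37.4,-5,0,0,1],[-7,8.2,-37.4,-5,0,0,1],[-7,8.2,-37.4,-5,0,0,1],[-7,8.2,-37.4,-5,0,0,1],[-7,8.2,-37.4,-5,0,0,1],[-7,8.2,-37.4,-5,0,0,1],[-7,8.2,-37.4,-5,0,0,1],[-7,8.2,-37.4,-5,0,0,1],[-7,8.2,-37.4,-5,0,0,1],[-7,8.2,-37.4,-5,0,0,1]]'
```

```text
clock: 24.05
eef_pos: [0.6084, 0.372, 0.1881]
orientation: [[0.0, 0.957, 0.289], [0.0, 0.289, -0.957], [-1.0, 0.0, 0.0]]
force: [0.1, 0.3, -2.5]
finger_gap: 0.0237
```

```bash
python3 -m inch '[[4,0,0,0,0,0,1],[8.5,0,0,0,0,0,1],[12,0,0,0,0,0,1],[14,0,0,0,0,0,1],[15,0,0,0,0,0,1],[15.3,0,0,0,0,0,1],[15.5,0,0,0,0,0,1],[15.5,0,0,0,0,0,1],[15.5,0,0,0,0,0,1]]'; python3 st.py 4; python3 -m inch '[[0.1,0,0,0,0,0,1],[0.2,0,0,0,0,0,1],[0.25,0,0,0,0,0,1]]'; python3 st.py
```

```text
clock: 24.95
eef_pos: [0.6088, 0.3737, 0.0344]
orientation: [[0.002, 0.957, 0.291], [0.001, 0.291, -0.957], [-1.0, 0.002, -0.0]]
force: [-0.4, 0.4, -0.1]
finger_gap: 0.0238
t 24.95 jig [ 73.4 405.7  34.4] F jig [-0.3   0.51 -0.07] yaw 16.93 pitch [ 0.0025 -0.0002]
clock: 25.25
eef_pos: [0.6078, 0.3734, 0.0303]
orientation: [[0.0, 0.957, 0.291], [0.0, 0.291, -0.957], [-1.0, 0.0, -0.0]]
force: [-1.2, 0.0, -2.1]
finger_gap: 0.0233
t 25.25 jig [ 72.4 405.6  30.3] F jig [-1.14  0.29 -2.05] yaw 16.94 pitch [ 0.0002 -0.    ]
```

```bash
python3 -m inch '[[0.05,0,0,0,0,0,1],[0.1,0,0,0,0,0,1],[0.1,0,0,0,0,0,1]]'; python3 st.py 4; python3 -m inch '[[0.05,0,0,0,0,0,1],[0.07,0,0,0,0,0,1],[0.07,0,0,0,0,0,1]]'
```

```text
clock: 25.55
eef_pos: [0.6077, 0.3733, 0.0291]
orientation: [[-0.0, 0.957, 0.291], [-0.0, 0.291, -0.957], [-1.0, -0.0, -0.0]]
force: [1.6, 0.2, -1.3]
finger_gap: 0.0235
t 25.55 jig [ 72.3 405.5  29.1] F jig [ 1.64 -0.17 -1.29] yaw 16.93 pitch [-0.0002 -0.    ]
clock: 25.85
eef_pos: [0.6078, 0.3734, 0.0285]
orientation: [[0.0, 0.957, 0.291], [0.0, 0.291, -0.957], [-1.0, 0.0, -0.0]]
force: [-0.2, -0.4, -1.8]
finger_gap: 0.0236
```

```bash
python3 -m inch '[[0.04,0,0,0,0,0,1],[0.06,0,0,0,0,0,1],[0.06,0,0,0,0,0,1]]'; python3 -m inch '[[0,0,0,0,0,0,-1],[0,0,0,0,0,0,-1],[0,0,0,0,0,0,-1],[0,0,0,0,0,0,-1],[0,0,0,0,0,0,-1],[0,0,0,0,0,0,-1],[0,0,0,0,0,0,-1],[0,0,0,0,0,0,-1],[0,0,0,0,0,0,-1],[0,0,0,0,0,0,-1]]'
```

```text
clock: 26.15
eef_pos: [0.6079, 0.3734, 0.0285]
orientation: [[0.0, 0.957, 0.291], [0.0, 0.291, -0.957], [-1.0, 0.0, 0.0]]
force: [-1.8, -1.5, 4.1]
finger_gap: 0.0236
clock: 27.15
eef_pos: [0.6078, 0.3734, 0.0279]
orientation: [[0.0, 0.957, 0.291], [0.0, 0.291, -0.957], [-1.0, 0.0, -0.0]]
force: [0.2, -0.2, 0.8]
finger_gap: 0.0879
```

```bash
python3 -m inch '[[-2,0,0,0,0,0,-1],[-5,0,0,0,0,0,-1],[-9,0,0,0,0,0,-1],[-14,0,0,0,0,0,-1],[-19,0,0,0,0,0,-1],[-22,0,0,0,0,0,-1],[-22,0,0,0,0,0,-1],[-22,-10,0,0,0,0,-1],[-22,-15,0,0,0,0,-1],[-22,-15,0,0,0,0,-1],[-22,-15,0,0,0,0,-1],[-22,-15,0,0,0,0,-1]]'; python3 - <<'E'
from h import *
from station import arm
d=arm.snapshot("scene"); A=d["img"][150:360,60:520]
cv2.imwrite("pics/f1.png",cv2.resize(A,(800,365),interpolation=2))
E
```

```text
clock: 28.35
eef_pos: [0.4634, 0.3296, 0.2484]
orientation: [[0.001, 0.956, 0.292], [0.0, 0.292, -0.956], [-1.0, 0.001, -0.0]]
force: [0.9, -0.5, 0.2]
finger_gap: 0.0878
```

View pics/f1.png

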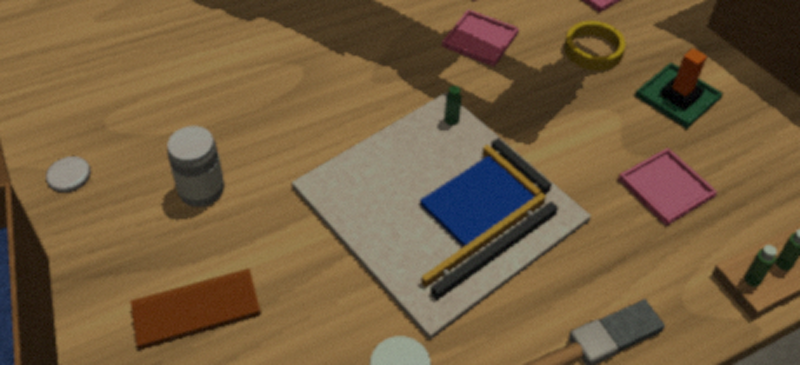

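The final view shows the tool upright in the green tray at (685,85), the plate in the corner at (485,195), and the other objects where they were. I hand in.

```bash
python3 -c "
from station import arm
print(arm.hand_in())"
```

```text
the job is handed in; nothing more can be done
None
```

The blue plate now lies flush against both brass strips, and the push tool stands upright in its green tray, released. I handed in at about 28 s of the 72 s allowed.

- **Rail press:** I took the tool from its tray and pushed the plate onto the long rail first. I held it there at about 8.5–9 N for roughly 0.6 s or longer.
- **Stop press:** I then pushed the plate along the rail onto the short stop. I held it there at about 8 N for about 0.6 s.
- **Force limits:** The highest press I read was about 9.3 N, against the 15 N limit. Force noise was about ±0.7 N, and I read it only at the end of each call, so a short peak in between could have gone unseen.
- **Flush check:** A close wrist picture after the second press showed no gap along either edge and no red pin showing. The pin positions cannot be read directly, so flushness rests on that picture and on the force felt.
- **Final picture:** The can, lid, tape roll, vial and offcut appear where they were, judged by eye. The arm is clear of everything.
- **Disagreements:** The two fixed cameras differed by about 12 mm in x, so I used the wrist camera for positions. During the rail press the vertical force rose to about +3.5 N, probably from the tool tilting slightly in the grip. It caused no visible harm.

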